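# Vent and release the red pressure cap of a leak-test pot

## Task

The leak test of the relays in the red-capped pot is over. Turn its pressure cap anticlockwise (seen from above) to its first stop without pressing it and wait there a second while it vents; then press the cap down, turn it on past the stop as far as open, and let go so that it springs up released. Leave the yellow-capped pot alone.

Things in the scene. Friction and masses are not known exactly. Their poses are not given: they have to be found in the camera images.
- red_grip (a point): On the red cap (63 mm across) of a fixed aluminium pot: middle of its grip bar (56 long, 14 thick, 30 mm tall), on the cap's vertical turning axis, 22 mm above the cap's flat top, 8 mm below the bar's top, 104 mm above the bench with the cap up. Moves with the cap; x along the bar, y across its thickness, z up. Two stop bridges, 33 to 50 mm from the axis, end 16 mm below the cap's flat top.
- red_cap (a joint): Turn of the red cap, rad, growing anticlockwise from above; starts at 0.05 to 0.20 (shut). With the cap up, lugs on its skirt strike the stop bridges at about 0.62: the first stop. With it pressed they pass under, clear beyond 1.09; 1.40 is fully open (hard end). Light friction (0.06 N m); stays where left. Grip the bar across its thickness and turn in place about the axis.
- red_press (a joint): How far the red cap is pressed down, m: 0 up (a spring holds it there), 0.010 fully down. About 6 N starts it, 11 N holds it fully down; the lugs pass under the bridges from 0.005 on. It can be pressed with the bar held in the fingers. Let go, it springs back up, before the bridges and beyond them, but not under them.
- yellow_bar_end (a point): On the yellow cap of a second fixed pot, otherwise just like the red one (foot 106 mm across): top edge of its grip bar at one end, 28 mm from that cap's axis, 112 mm above the bench; x points outward along the bar. To be left alone. A tall microscope stands on the left of the two pots, taller than a hand over the caps: come in from the front.

How it is judged:
By the outcome, as a careful person would: the job done as asked, in the order asked, and still so for the second after the job is handed in, with the robot touching nothing.
It also fails if it takes over 42 s, if anything falls off the work surface, if the arm or the gripper's body presses on something with over 40 N, if the wrist force passes 120 N, or if a joint passes its speed limit or range.

## Robot

A 6-joint arm with a two-finger parallel gripper is mounted at the origin on a cart in front of the work surface, level with it; the furniture and walls round the work are solid. World frame = base frame: x ahead of the robot, y to its left, z up, the work surface at z = 0. Lengths are in m, angles in rad, forces in N, time in s.
With the tool pointing down it reaches from about 0.3 to 0.875 m from the base axis. Payload 4.2 kg.
Tool frame: the origin (TCP) lies between the finger pads; the fingertips stand 17 mm ahead of it and the grasp point (between the pads) lies 2 mm behind it; z points along the fingers, y is the line along which they close (so a half turn about z gives the same grasp; the last joint's range is limited). The gripper opens to 85 mm and grips with 20 to 120 N. Pads are 22 mm wide; open, the fingers measure 114 mm over their backs; the gripper's body (76 mm by 85 mm) begins 54 mm behind the grasp point. The pads swing forward as they close: fully open they stand 13 mm farther back than shut.
Start: joints at [-1.33, 0.32, 1.565, -0, 1.257, -0.02], TCP at [0.148, -0.556, 0.248] pointing down, gripper open.
Joint ranges: [-3.11, 3.11], [-0.84, 2.01], [0.21, 2.61], [-1.34, 4.49], [0.05, 2.63], [-2.56, 2.56]. Speed limits (rad/s): [2.57, 2.57, 3.14, 3.14, 3.14, 3.14].

## Interface

Orientations are given as a unit quaternion [x, y, z, w].
In Python, from cell import read_state, cams, close_job gives the robot as it stands.
- The arm moves only by the tool drive_tool, never from a script. Its argument "moves" is a list of rows, each a list of 3 entries, a list of its own where there are three numbers: the opening, from -1 (shut) to 1 (fully open), then the shift along the world's x, y, z in mm, then the turn, a rotation vector about the world's x, y, z in degrees. In form: [[jaw, [tx, ty, tz], [wx, wy, wz]], ...]. A call has exactly 10 rows; each row shifts and turns the commanded pose from where the row before left it; what a row does not reach is not made up. A row lasts 1/10 s, in which the tool goes at most 50 mm and 8.59 degrees, less where a joint would pass 70% of its speed; a pose out of reach is approached as far as the arm can. A call with a gripper value outside its range is refused whole. The fingers move at their own pace and stop on an object; "force" is the grip in N (left out, the last holds). Time passes only in rows, so rows that do not move let the fingers close, or fill a call up. It gives the time, the measured TCP pose, the force, the opening and the grip force at its end, in the units of the state.
- read_state(): the state, without advancing time (a new reading comes with each control period).
- cams.get_image(name): name is "scene" or "top" or "wrist"; returns a dict with "frame" (480x640x3 uint8, red, green, blue), "camera_matrix" (3x3 intrinsics, pixels), "eye" and "attitude" of the camera in the world; the wrist camera has in their place "hand_eye" (4x4, takes a point from camera to tool coordinates, whose origin is the TCP and whose axes are the flange's). Camera axes: x right, y down, z forward; pixel columns grow to the right and rows downward; lengths in m; the calibration is good to about 2 mm. A picture is of the moment at which its call begins: read the wrist's pose just before it. There is no depth.
- close_job(): hands the job in; it is judged then, once.
Trained networks look in a picture, given as the dict that the camera call returned (one of the last four; its "shot" number tells which), for a name from the list of things; names that differ only in an ending like _2 or _b are one class to them, and where a whole thing is asked for, a point or a joint stands for the part that bears it (a point fixed in the world has none). Each returns a list of dicts, best first, with "p" (0 to 1); they miss things now and then, are a little off and sometimes report something else, mostly with a low value. They report only what shows in the picture. A call takes as long as a camera call.
- cams.recognise(picture, thing): "xy" ([column, row] as shares, 0 to 1, of the picture: columns of its width, rows of its height, amid what is visible of it).
- cams.cut_out(picture, thing): "mask" (480x640 bool, what is visible of it) and "xy" ([column, row] as shares, 0 to 1, of the picture: columns of its width, rows of its height, amid what is visible of it).
- cams.spot_point(picture, thing): "xy" ([column, row] as shares, 0 to 1, of the picture: columns of its width, rows of its height: a listed point, or the origin of a listed thing).
The state is a dict: "time_s": time; "q": joint angles; "joint_vel": joint speeds; "joint_efforts": joint torques, N m; "tool_pos": TCP position; "eef_rot": TCP orientation; "force": force on the tool from outside, world axes, zero at the start; "moment": the same for the moment, N m; "grip_width": finger opening in m; "grip_force": force on a finger pad.
Only numpy, scipy, OpenCV 4.12 (cv2) and the standard library are available. Lean on these libraries where they do the work, as an engineer would, in place of code of your own. Each camera call takes 0.05 s, during which the arm holds its last target. There are 200 camera calls.

## Working session

There is one attempt and no reset: what is moved stays moved. The work goes in short steps, Python scripts to look and compute and a tool call to move; the robot and the scene stay as the last step left them, time stands still between calls to the robot, and variables do not carry over. Pictures are saved under pics/ and viewed, at most 10 in all, crops included, and the job is handed in when it is done.

Besides the shell and the picture viewer there is one more tool, called by a JSON object that holds its "name" and its "arguments", one argument or row to a line. drive_tool: Moves the arm, as the interface text tells. Its arguments: {"type":"object","properties":{"moves":{"type":"array"},"force":{"type":"number"}},"required":["moves"]}

```bash
mkdir -p pics; cat > h.py <<'E'
import numpy as np, cv2
from cell import read_state, cams, close_job
from scipy.spatial.transform import Rotation as R
def camRt(d):
    a=np.array(d["attitude"],float)
    M=a if a.shape==(3,3) else R.from_quat(a).as_matrix()
    return M,np.array(d["eye"])
def ray(d,xy):
    M,e=camRt(d); K=np.array(d["camera_matrix"])
    v=M@np.linalg.solve(K,[xy[0]*640,xy[1]*480,1]); return e,v
def onz(d,xy,z):
    e,v=ray(d,xy); return e+v*(z-e[2])/v[2]
def tri(a,b):
    (e,v),(f,w)=a,b; s=np.linalg.lstsq(np.c_[v,-w],f-e,rcond=None)[0]
    p,q=e+s[0]*v,f+s[1]*w; return (p+q)/2,np.linalg.norm(p-q)
E
cat > a.py <<'E'
from h import *
s=read_state(); print(s)
D={}
for n in ("scene","top"):
    d=cams.get_image(n); D[n]=d; cv2.imwrite(f"pics/{n}1.png",d["frame"][:,:,::-1])
    print(n,d["eye"],d["attitude"],d["camera_matrix"])
    for t,z in (("red_grip",.104),("yellow_bar_end",.112)):
        for r in cams.spot_point(d,t)[:3]: print(n,t,r["p"],np.round(np.array(r["xy"])*[640,480]),onz(d,r["xy"],z).round(4))
    for r in cams.cut_out(d,"red_grip")[:1]: print("cut",r["p"],r["xy"],r["mask"].sum())
E
python3 a.py
```

```text
{'time_s': 0.0, 'q': array([-1.32997817e+00,  3.20306388e-01,  1.56569169e+00, -2.82914938e-05,
        1.25737259e+00, -1.99924736e-02]), 'joint_vel': array([ 2.13712602e-03, -2.93985176e-04,  1.77254000e-03, -1.57459283e-03,
        2.83634456e-04, -1.05003116e-05]), 'joint_efforts': array([ 3.00117601e-03, -4.15510154e+01, -2.34159851e+01,  4.09302520e-04,
        8.16371088e-03, -1.57522464e-05]), 'tool_pos': array([ 0.1481628 , -0.55512337,  0.24746898]), 'eef_rot': array([ 9.91508309e-01,  1.30040310e-01, -1.11329130e-04, -8.82109832e-04]), 'force': array([-0.15890964, -0.70008991, -0.01466586]), 'moment': array([-0.02084479, -0.01376583,  0.05510436]), 'grip_force': 0.0, 'grip_width': 0.08551140159190698}
scene [0.18958614 0.59083156 0.60503248] [-0.21288523  0.85268563 -0.46543275  0.10478288] [[589.29175179   0.         332.3051076 ]
 [  0.         589.29175179 234.92934648]
 [  0.           0.           1.        ]]
scene red_grip 0.71 [390. 243.] [ 0.4481 -0.1219  0.104 ]
scene yellow_bar_end 0.77 [324. 301.] [0.467  0.0591 0.112 ]
cut 0.75 [0.6062, 0.5381] 1589
top [ 0.35653719 -0.04429131  0.97071782] [-0.6973113   0.71089822 -0.06160221  0.06771886] [[546.79441612   0.         314.21649787]
 [  0.         546.79441612 249.8183326 ]
 [  0.           0.           1.        ]]
top red_grip 0.83 [366. 293.] [ 0.4458 -0.1192  0.104 ]
top yellow_bar_end 0.69 [253. 281.] [0.4676 0.0596 0.112 ]
cut 0.85 [0.5703, 0.6133] 1278
```

```bash
python3 - <<'E'
import cv2
a=cv2.imread("pics/top1.png")[200:380,180:450]; cv2.imwrite("pics/topc.png",cv2.resize(a,None,fx=2.9,fy=2.9,interpolation=2))
E
```

```text
(no output)
```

View pics/scene1.png

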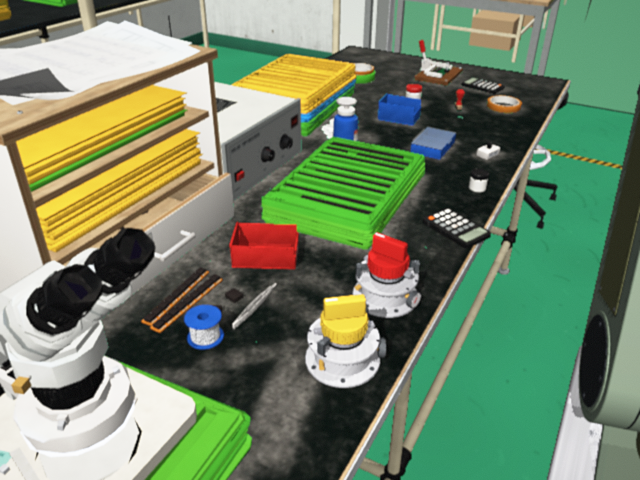

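View pics/topc.png

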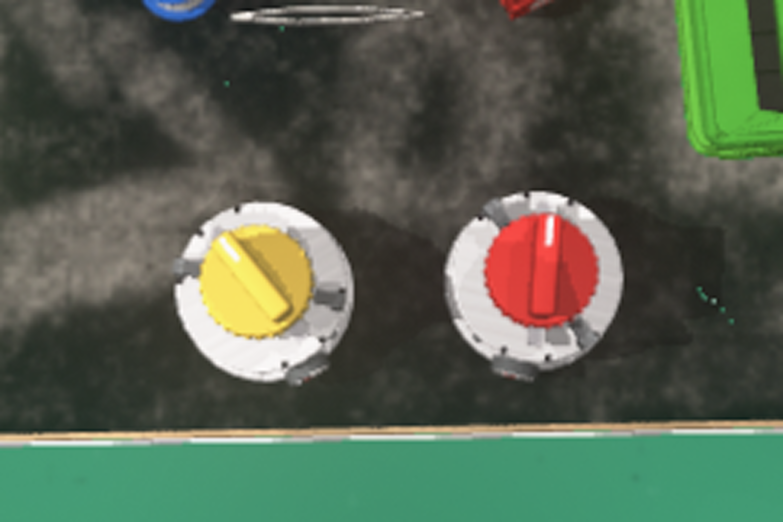

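Bar of red cap is at about (366,293) px in the top view, nearly vertical in the picture (along world x); both cameras agree to ~3 mm. Bridges are anticlockwise of the bar's ends. Moving over it.

{"name": "drive_tool", "arguments": {
  "moves": [
    [1,[26,38,0],[0,0,0]],
    [1,[26,38,0],[0,0,0]],
    [1,[26,38,0],[0,0,0]],
    [1,[26,38,0],[0,0,0]],
    [1,[26,38,0],[0,0,0]],
    [1,[26,38,0],[0,0,-3]],
    [1,[26,38,0],[0,0,-3]],
    [1,[26,38,0],[0,0,-3]],
    [1,[26,38,0],[0,0,-3]],
    [1,[26,38,0],[0,0,-3]]
  ],
  "force": 60
}}

```text
time_s: 1.4
tool_pos: [0.409, -0.1739, 0.2487]
eef_rot: [1.0, -0.002, 0.0, 0.0]
force: [0.5, -0.2, 0.1]
grip_width: 0.0858
grip_force: 0.0
```

{"name": "drive_tool", "arguments": {
  "moves": [
    [1,[20,28,0],[0,0,0]],
    [1,[20,28,0],[0,0,0]],
    [1,[0,0,0],[0,0,0]],
    [1,[0,0,0],[0,0,0]],
    [1,[0,0,0],[0,0,0]],
    [1,[0,0,0],[0,0,0]],
    [1,[0,0,0],[0,0,0]],
    [1,[0,0,0],[0,0,0]],
    [1,[0,0,0],[0,0,0]],
    [1,[0,0,0],[0,0,0]]
  ]
}}

```text
time_s: 2.4
tool_pos: [0.4482, -0.1197, 0.2483]
eef_rot: [1.0, -0.001, 0.0, 0.0]
force: [0.7, 0.0, 0.0]
grip_width: 0.0853
grip_force: 0.0
```

```bash
cat > b.py <<'E'
from h import *
import sys
s=read_state(); T=np.eye(4); T[:3,:3]=R.from_quat(s["eef_rot"]).as_matrix(); T[:3,3]=s["tool_pos"]
d=cams.get_image("wrist"); C=T@np.array(d["hand_eye"]); d["attitude"]=C[:3,:3]; d["eye"]=C[:3,3]
cv2.imwrite(f"pics/{sys.argv[1]}.png",d["frame"][:,:,::-1])
np.savez("w.npz",att=C[:3,:3],eye=C[:3,3],K=d["camera_matrix"])
print(s["time_s"],s["tool_pos"],s["q"],s["force"],"yaw",np.degrees(np.arctan2(T[1,0],T[0,0])),"tilt",T[:3,2])
for r in cams.spot_point(d,"red_grip")[:2]: print(r["p"],np.array(r["xy"])*[640,480],onz(d,r["xy"],.104))
E
python3 b.py w1
```

```text
2.4 [ 0.4481849  -0.11973572  0.2483494 ] [-2.85805444e-01  1.44161302e-01  1.80197104e+00 -7.74589183e-05
  1.19542876e+00  1.28639394e+00] [0.68534806 0.04707469 0.0257359 ] yaw -0.07876217663971385 tilt [ 9.95759226e-06 -7.80386756e-05 -9.99999997e-01]
0.63 [323.904 220.992] [ 0.45071629 -0.12255771  0.104     ]
```

View pics/w1.png

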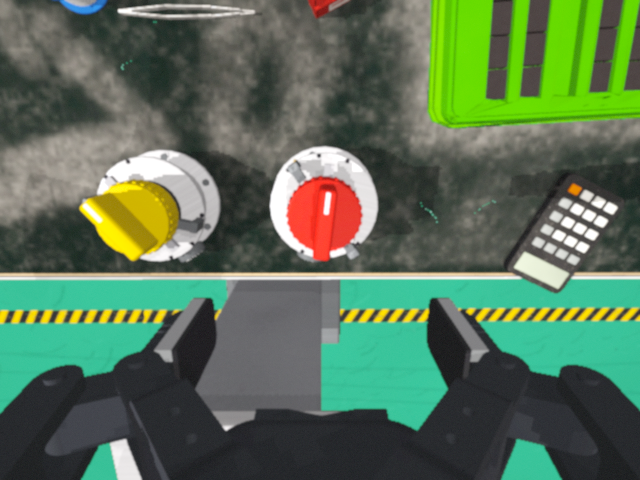

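```bash
python3 - <<'E'
import cv2
a=cv2.imread("pics/w1.png")[140:270,260:390]; b=cv2.imread("pics/top1.png")[255:325,325:407]
a=cv2.resize(a,(390,520),interpolation=2)if 0 else cv2.resize(a,(400,400),interpolation=2)
b=cv2.resize(b,(400,int(70*400/82)),interpolation=2)
b=cv2.copyMakeBorder(b,0,400-b.shape[0],0,0,0)
cv2.imwrite("pics/c2.png",cv2.hconcat([a,b]))
E
```

```text
(no output)
```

View pics/c2.png

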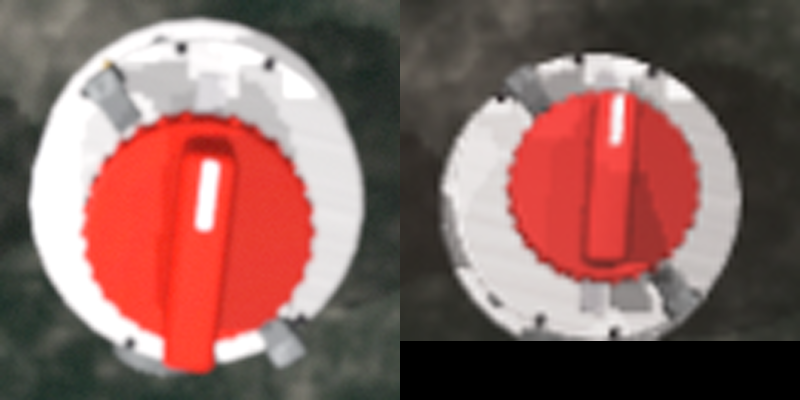

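```bash
cat > c.py <<'E'
from h import *
w=np.load("w.npz"); d={"attitude":w["att"],"eye":w["eye"],"camera_matrix":w["K"]}
t=cams.get_image("top")
def P(d,x,y,z): return onz(d,[x/640,y/480],z)
print("eye",d["eye"])
for n,dd,c,a,b in (("w",d,(324.4,214.1),(260+210/3.077,140+152/3.077),(260+190/3.077,140+372/3.077)),("t",t,(366.6,293.1),(325+217/4.878,255+95/4.878),(325+205/4.878,255+262/4.878))):
    A,B=P(dd,*a,.112),P(dd,*b,.112)
    print(n,"cap",P(dd,*c,.082),"bar mid",(A+B)/2,"len",np.linalg.norm(A-B),"yaw",np.degrees(np.arctan2(*(A-B)[[1,0]])))
E
python3 c.py
```

```text
eye [ 0.5214249  -0.12012115  0.37382199]
w cap [ 0.45085786 -0.1231672   0.082     ] bar mid [ 0.44875382 -0.12323614  0.112     ] len 0.0559341323839199 yaw -4.955690644508214
t cap [ 0.44786171 -0.12202316  0.082     ] bar mid [ 0.44725712 -0.12210239  0.112     ] len 0.05422760696076473 yaw -6.169215775011796
```

{"name": "drive_tool", "arguments": {
  "moves": [
    [1,[0.5,-3,-10],[0,0,-5.5]],
    [1,[0,0,-30],[0,0,0]],
    [1,[0,0,-30],[0,0,0]],
    [1,[0,0,-30],[0,0,0]],
    [1,[0,0,-22],[0,0,0]],
    [1,[0,0,-15],[0,0,0]],
    [1,[0,0,-5],[0,0,0]],
    [1,[0,0,0],[0,0,0]],
    [1,[0,0,0],[0,0,0]],
    [1,[0,0,0],[0,0,0]]
  ]
}}

```text
time_s: 3.55
tool_pos: [0.4495, -0.1228, 0.1073]
eef_rot: [0.999, -0.048, 0.001, 0.0]
force: [1.2, 0.1, 0.5]
grip_width: 0.0856
grip_force: 0.0
```

{"name": "drive_tool", "arguments": {
  "moves": [
    [-1,[0,0,0],[0,0,0]],
    [-1,[0,0,0],[0,0,0]],
    [-1,[0,0,0],[0,0,0]],
    [-1,[0,0,0],[0,0,0]],
    [-1,[0,0,0],[0,0,0]],
    [-1,[0,0,0],[0,0,0]],
    [-1,[0,0,0],[0,0,0]],
    [-1,[0,0,0],[0,0,0]],
    [-1,[0,0,0],[0,0,0]],
    [-1,[0,0,0],[0,0,0]]
  ],
  "force": 40
}}

```text
time_s: 4.55
tool_pos: [0.4488, -0.1224, 0.1065]
eef_rot: [0.999, -0.049, 0.0, -0.0]
force: [-0.3, 3.1, 5.3]
grip_width: 0.0129
grip_force: 44.9
```

```bash
cat > s.py <<'E'
from h import *
s=read_state(); M=R.from_quat(s["eef_rot"]).as_matrix()
print(s["time_s"],s["tool_pos"].round(4),"yaw",np.degrees(np.arctan2(M[1,0],M[0,0])).round(2),"F",s["force"].round(2),"M",s["moment"].round(3),"w",s["grip_width"],s["grip_force"],"q6",s["q"][5])
E
python3 s.py; python3 b.py w2
```

```text
4.55 [ 0.4488 -0.1224  0.1065] yaw -5.57 F [-0.32  3.1   5.31] M [ 0.558  0.094 -0.055] w 0.01287813748047892 44.90001976490021 q6 1.3766021305840455
4.55 [ 0.44880667 -0.12235485  0.10651448] [-2.91101475e-01  2.96241556e-01  2.01016364e+00  4.64304077e-04
  8.35135303e-01  1.37660213e+00] [-0.31508381  3.10213205  5.3091908 ] yaw -5.570231087896694 tilt [ 1.48807807e-04  3.14762778e-04 -9.99999939e-01]
0.64 [318.976 317.52 ] [ 0.44890867 -0.12204043  0.104     ]
```

View pics/w2.png

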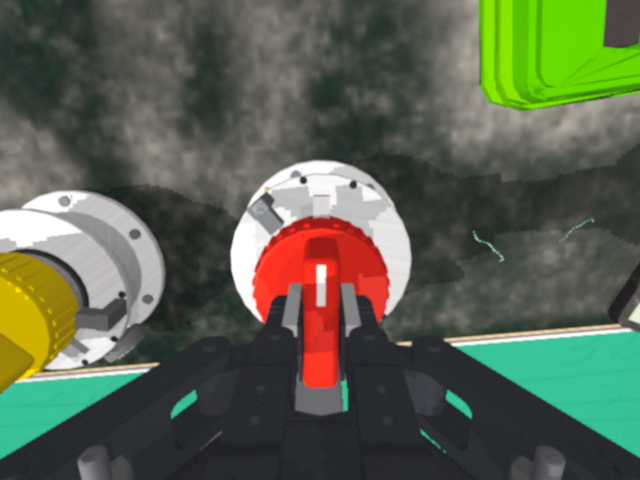

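Bar is held centrally between the pads (at ~320,330 px). A 5 N downward preload exists; I relieve it before turning.

{"name": "drive_tool", "arguments": {
  "moves": [
    [-1,[0,0,0.5],[0,0,0]],
    [-1,[0,0,0.5],[0,0,0]],
    [-1,[0,0,0],[0,0,0]],
    [-1,[0,0,0],[0,0,0]],
    [-1,[0,0,0],[0,0,0]],
    [-1,[0,0,0],[0,0,0]],
    [-1,[0,0,0],[0,0,0]],
    [-1,[0,0,0],[0,0,0]],
    [-1,[0,0,0],[0,0,0]],
    [-1,[0,0,0],[0,0,0]]
  ]
}}

```text
time_s: 5.65
tool_pos: [0.4486, -0.1224, 0.1067]
eef_rot: [0.999, -0.049, -0.0, -0.0]
force: [3.7, 3.5, -12.4]
grip_width: 0.013
grip_force: 42.5
```

```bash
python3 s.py
```

```text
5.65 [ 0.4486 -0.1224  0.1067] yaw -5.56 F [  3.74   3.5  -12.43] M [ 0.625 -0.752 -0.039] w 0.012998173047776914 42.47096121311188 q6 1.3765760481671867
```

{"name": "drive_tool", "arguments": {
  "moves": [
    [-1,[0,0,-0.6],[0,0,0]],
    [-1,[0,0,0],[0,0,0]],
    [-1,[0,0,0],[0,0,3]],
    [-1,[0,0,0],[0,0,3]],
    [-1,[0,0,0],[0,0,3]],
    [-1,[0,0,0],[0,0,3]],
    [-1,[0,0,0],[0,0,3]],
    [-1,[0,0,0],[0,0,3]],
    [-1,[0,0,0],[0,0,2]],
    [-1,[0,0,0],[0,0,0]]
  ]
}}

```text
time_s: 6.65
tool_pos: [0.4487, -0.1226, 0.1066]
eef_rot: [0.992, 0.126, -0.0, 0.0]
force: [3.0, 4.0, -9.6]
grip_width: 0.0128
grip_force: 42.9
```

```bash
python3 s.py
```

```text
6.65 [ 0.4487 -0.1226  0.1066] yaw 14.45 F [ 3.    3.99 -9.62] M [ 0.663 -0.52   0.114] w 0.01281404781643772 42.947543263435364 q6 1.027455946384426
```

{"name": "drive_tool", "arguments": {
  "moves": [
    [-1,[0,0,-0.2],[0,0,1]],
    [-1,[0,0,0],[0,0,1]],
    [-1,[0,0,0],[0,0,1]],
    [-1,[0,0,0],[0,0,1]],
    [-1,[0,0,0],[0,0,0]],
    [-1,[0,0,0],[0,0,0]],
    [-1,[0,0,0],[0,0,0]],
    [-1,[0,0,0],[0,0,0]],
    [-1,[0,0,0],[0,0,0]],
    [-1,[0,0,0],[0,0,0]]
  ]
}}

```text
time_s: 7.65
tool_pos: [0.4488, -0.1226, 0.1066]
eef_rot: [0.987, 0.16, 0.0, 0.0]
force: [1.7, 2.6, -5.1]
grip_width: 0.013
grip_force: 43.5
```

```bash
python3 s.py
```

```text
7.65 [ 0.4488 -0.1226  0.1066] yaw 18.45 F [ 1.72  2.6  -5.07] M [ 0.513 -0.287  0.017] w 0.012969140625571049 43.47151458263397 q6 0.9576913895719764
```

{"name": "drive_tool", "arguments": {
  "moves": [
    [-1,[0,0,0],[0,0,1]],
    [-1,[0,0,0],[0,0,1]],
    [-1,[0,0,0],[0,0,1]],
    [-1,[0,0,0],[0,0,0]],
    [-1,[0,0,0],[0,0,0]],
    [-1,[0,0,0],[0,0,0]],
    [-1,[0,0,0],[0,0,0]],
    [-1,[0,0,0],[0,0,0]],
    [-1,[0,0,0],[0,0,0]],
    [-1,[0,0,0],[0,0,0]]
  ]
}}

```text
time_s: 8.65
tool_pos: [0.4488, -0.1226, 0.1066]
eef_rot: [0.983, 0.186, 0.0, 0.0]
force: [0.3, 2.3, -2.7]
grip_width: 0.0135
grip_force: 43.8
```

```bash
python3 s.py
```

```text
8.65 [ 0.4488 -0.1226  0.1066] yaw 21.45 F [ 0.34  2.27 -2.7 ] M [ 0.346 -0.31  -0.199] w 0.01347986559119017 43.783525228500366 q6 0.905315471495363
```

Resistance appears (moment reversed). A little more to confirm the stop, then wait.

{"name": "drive_tool", "arguments": {
  "moves": [
    [-1,[0,0,0.05],[0,0,1]],
    [-1,[0,0,0],[0,0,1]],
    [-1,[0,0,0],[0,0,0]],
    [-1,[0,0,0],[0,0,0]],
    [-1,[0,0,0],[0,0,0]],
    [-1,[0,0,0],[0,0,0]],
    [-1,[0,0,0],[0,0,0]],
    [-1,[0,0,0],[0,0,0]],
    [-1,[0,0,0],[0,0,0]],
    [-1,[0,0,0],[0,0,0]]
  ]
}}

```text
time_s: 9.65
tool_pos: [0.4488, -0.1226, 0.1066]
eef_rot: [0.979, 0.203, 0.0, 0.0]
force: [1.0, 1.1, -3.0]
grip_width: 0.0135
grip_force: 49.4
```

```bash
python3 s.py; python3 b.py w3; python3 - <<'E'
import cv2
a=cv2.imread("pics/w3.png")[130:400,170:470]; cv2.imwrite("pics/w3c.png",cv2.resize(a,None,fx=2.2,fy=2.2))
E
```

```text
9.65 [ 0.4488 -0.1226  0.1066] yaw 23.44 F [ 0.98  1.05 -2.95] M [ 0.165 -0.155 -0.9  ] w 0.013545687585738377 49.43559765815735 q6 0.8704646550050228
9.65 [ 0.44879828 -0.1225942   0.10661618] [-2.91316890e-01  2.96136922e-01  2.00998214e+00 -1.24331985e-04
  8.35315117e-01  8.70464655e-01] [ 0.98101975  1.05184647 -2.95275954] yaw 23.439600263678354 tilt [ 1.25323094e-04 -1.33826262e-04 -9.99999983e-01]
0.76 [322.88  317.424] [ 0.44898181 -0.12328643  0.104     ]
```

View pics/w3c.png

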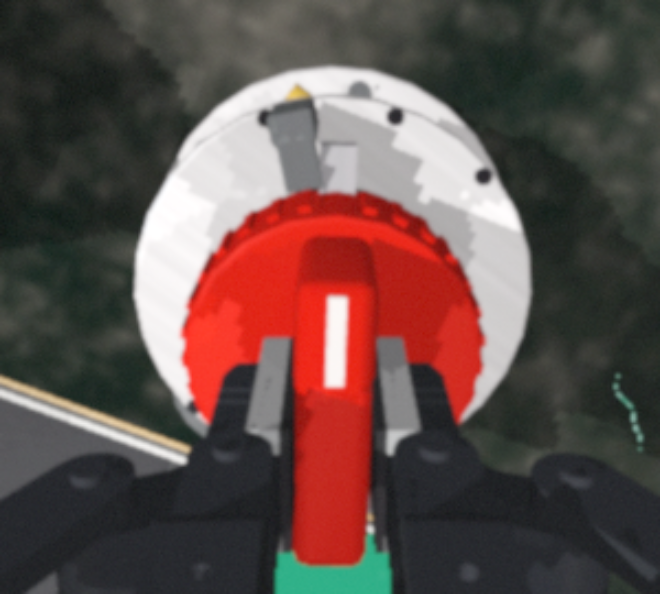

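The lug (340,165 in the crop) abuts the bridge (295,150); moment −0.9 N m confirms the first stop. Waiting over a second with the cap unpressed.

{"name": "drive_tool", "arguments": {
  "moves": [
    [-1,[0,0,0],[0,0,0]],
    [-1,[0,0,0],[0,0,0]],
    [-1,[0,0,0],[0,0,0]],
    [-1,[0,0,0],[0,0,0]],
    [-1,[0,0,0],[0,0,0]],
    [-1,[0,0,0],[0,0,0]],
    [-1,[0,0,0],[0,0,0]],
    [-1,[0,0,0],[0,0,0]],
    [-1,[0,0,0],[0,0,0]],
    [-1,[0,0,0],[0,0,0]]
  ]
}}

```text
time_s: 10.75
tool_pos: [0.4488, -0.1226, 0.1066]
eef_rot: [0.979, 0.203, 0.0, 0.0]
force: [1.0, 0.9, -2.3]
grip_width: 0.0126
grip_force: 49.5
```

{"name": "drive_tool", "arguments": {
  "moves": [
    [-1,[0,0,0],[0,0,0]],
    [-1,[0,0,0],[0,0,0]],
    [-1,[0,0,0],[0,0,-1]],
    [-1,[0,0,0],[0,0,-1]],
    [-1,[0,0,-2],[0,0,0]],
    [-1,[0,0,-2],[0,0,0]],
    [-1,[0,0,-2],[0,0,0]],
    [-1,[0,0,-2],[0,0,0]],
    [-1,[0,0,0],[0,0,0]],
    [-1,[0,0,0],[0,0,0]]
  ]
}}

```text
time_s: 11.75
tool_pos: [0.4489, -0.1226, 0.0996]
eef_rot: [0.982, 0.187, 0.0, 0.0]
force: [-1.9, 2.4, 6.8]
grip_width: 0.0137
grip_force: 45.4
```

```bash
python3 s.py
```

```text
11.75 [ 0.4489 -0.1226  0.0996] yaw 21.56 F [-1.89  2.43  6.79] M [ 0.449  0.214 -0.074] w 0.013670904427501452 45.441187620162964 q6 0.9041324172452109
```

{"name": "drive_tool", "arguments": {
  "moves": [
    [-1,[0,0,-1.5],[0,0,0]],
    [-1,[0,0,0],[0,0,2]],
    [-1,[0,0,0],[0,0,3]],
    [-1,[0,0,0],[0,0,3]],
    [-1,[0,0,0],[0,0,3]],
    [-1,[0,0,0],[0,0,3]],
    [-1,[0,0,0],[0,0,3]],
    [-1,[0,0,0],[0,0,0]],
    [-1,[0,0,0],[0,0,0]],
    [-1,[0,0,0],[0,0,0]]
  ]
}}

```text
time_s: 12.75
tool_pos: [0.449, -0.1227, 0.0983]
eef_rot: [0.944, 0.331, 0.0, 0.001]
force: [-1.8, 2.3, 8.5]
grip_width: 0.013
grip_force: 45.4
```

```bash
python3 s.py
```

```text
12.75 [ 0.449  -0.1227  0.0983] yaw 38.6 F [-1.81  2.29  8.51] M [0.399 0.235 0.05 ] w 0.013036151996158856 45.41286528110504 q6 0.6070687411851508
```

Passing under the bridges freely. On toward open.

{"name": "drive_tool", "arguments": {
  "moves": [
    [-1,[0,0,0],[0,0,3]],
    [-1,[0,0,0],[0,0,3]],
    [-1,[0,0,0],[0,0,3]],
    [-1,[0,0,0],[0,0,3]],
    [-1,[0,0,0],[0,0,3]],
    [-1,[0,0,0],[0,0,3]],
    [-1,[0,0,0],[0,0,3]],
    [-1,[0,0,0],[0,0,3]],
    [-1,[0,0,0],[0,0,1]],
    [-1,[0,0,0],[0,0,0]]
  ]
}}

```text
time_s: 13.75
tool_pos: [0.4492, -0.1229, 0.0984]
eef_rot: [0.85, 0.527, 0.0, 0.001]
force: [-0.5, 1.7, 9.1]
grip_width: 0.0131
grip_force: 45.4
```

```bash
python3 s.py
```

```text
13.75 [ 0.4492 -0.1229  0.0984] yaw 63.6 F [-0.47  1.71  9.13] M [ 0.355  0.141 -0.02 ] w 0.01311687559514468 45.41283845901489 q6 0.17053328032563042
```

{"name": "drive_tool", "arguments": {
  "moves": [
    [-1,[0,0,0],[0,0,1]],
    [-1,[0,0,0],[0,0,1]],
    [-1,[0,0,0],[0,0,1]],
    [-1,[0,0,0],[0,0,1]],
    [-1,[0,0,0],[0,0,0]],
    [-1,[0,0,0],[0,0,0]],
    [-1,[0,0,0],[0,0,0]],
    [-1,[0,0,0],[0,0,0]],
    [-1,[0,0,0],[0,0,0]],
    [-1,[0,0,0],[0,0,0]]
  ]
}}

```text
time_s: 14.75
tool_pos: [0.4492, -0.1229, 0.0984]
eef_rot: [0.832, 0.555, 0.0, 0.001]
force: [-1.3, 0.7, 8.3]
grip_width: 0.0133
grip_force: 46.0
```

```bash
python3 s.py
```

```text
14.75 [ 0.4492 -0.1229  0.0984] yaw 67.48 F [-1.34  0.72  8.28] M [ 0.301  0.197 -0.524] w 0.013271872573733516 46.04033410549164 q6 0.10227560483010284
```

Hard end reached (moment −0.52). Relieve, rise with the cap, open, lift.

{"name": "drive_tool", "arguments": {
  "moves": [
    [-1,[0,0,2],[0,0,-0.7]],
    [-1,[0,0,2],[0,0,0]],
    [-1,[0,0,2],[0,0,0]],
    [-1,[0,0,2],[0,0,0]],
    [-1,[0,0,0],[0,0,0]],
    [1,[0,0,0],[0,0,0]],
    [1,[0,0,0],[0,0,0]],
    [1,[0,0,0],[0,0,0]],
    [1,[0,0,0],[0,0,0]],
    [1,[0,0,0],[0,0,0]]
  ]
}}

```text
time_s: 15.75
tool_pos: [0.4486, -0.1226, 0.1049]
eef_rot: [0.835, 0.55, -0.0, -0.0]
force: [-0.2, -0.6, 0.2]
grip_width: 0.0836
grip_force: 0.0
```

{"name": "drive_tool", "arguments": {
  "moves": [
    [1,[0,0,0],[0,0,0]],
    [1,[0,0,0],[0,0,0]],
    [1,[0,0,0],[0,0,0]],
    [1,[0,0,15],[0,0,0]],
    [1,[0,0,30],[0,0,0]],
    [1,[0,0,40],[0,0,0]],
    [1,[0,0,40],[0,0,0]],
    [1,[0,0,20],[0,0,0]],
    [1,[0,0,0],[0,0,0]],
    [1,[0,0,0],[0,0,0]]
  ]
}}

```text
time_s: 16.75
tool_pos: [0.4484, -0.1224, 0.2497]
eef_rot: [0.835, 0.55, -0.0, -0.0]
force: [-0.1, -0.3, -1.2]
grip_width: 0.0851
grip_force: 0.0
```

```bash
python3 s.py; python3 b.py w4
```

```text
16.75 [ 0.4484 -0.1224  0.2497] yaw 66.75 F [-0.08 -0.35 -1.21] M [-0.036  0.007  0.049] w 0.08513539926898797 0.0 q6 0.11456391234010718
16.75 [ 0.44840331 -0.12244213  0.24968528] [-2.91284574e-01  1.44780264e-01  1.79768874e+00 -3.76639673e-05
  1.19938825e+00  1.14563912e-01] [-0.07957414 -0.34877195 -1.21302565] yaw 66.7473785730792 tilt [-2.63533810e-04  4.23713365e-05 -9.99999964e-01]
0.79 [319.168 222.48 ] [ 0.44687507 -0.12073217  0.104     ]
```

View pics/w4.png

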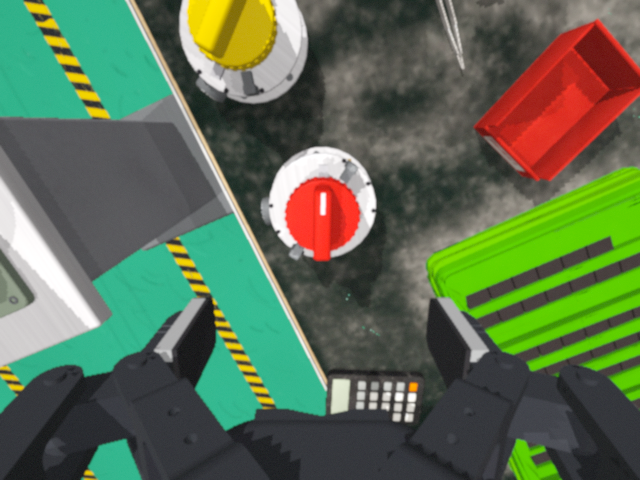

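The red bar stands at (322,220 px), in line with the tool at yaw ≈66° (about 1.40 rad open). It has the same apparent height as before the job, so the cap is up. The yellow pot is untouched.

```bash
python3 -c "
from h import *
print(close_job())"
```

```text
the job is handed in; nothing more can be done
None
```

The red cap was turned to its first stop, held there over a second to vent, pressed, turned on to fully open and released, and it looks sprung up; the yellow pot was not touched and the job was handed in at about 17 s, with no verdict returned.

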